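# Shut the draught cover and tare the jewellery balance

## Robot

A 6-joint arm with a two-finger parallel gripper is mounted at the origin on the work surface. World frame = base frame: x ahead of the robot, y to its left, z up, the work surface at z = 0. Lengths are in mm, angles in rad, forces in N, time in s.
With the tool pointing down it reaches from about 325 to 900 mm from the base axis. Payload 6.1 kg.
Tool frame: the origin (TCP) lies on the mounting face of the last link; the fingertips stand 182 mm ahead of it and the grasp point (between the pads) lies 164 mm ahead of it (tips_ahead is the distance from the TCP to the fingertips, in mm); z points along the fingers, y is the line along which they close (so a half turn about z gives the same grasp; the last joint's range is limited). The gripper opens to 87 mm and grips with 3 to 60 N. Pads are 19 mm wide; open, the fingers measure 117 mm over their backs; the gripper's body (75 mm by 190 mm) begins 51 mm behind the grasp point.
Start: joints at [-1.351, 0.22, 1.526, -0, 1.395, -0.126], TCP at [211.836, -587.999, 404.738] pointing down, gripper open.
Joint ranges: [-2.98, 2.98], [-0.91, 2.08], [0.09, 2.57], [-1.24, 4.39], [0.2, 2.65], [-2.68, 2.68]. Speed limits (rad/s): [2.57, 2.57, 3.01, 3.14, 3.14, 3.14].

## Interface

Orientations are given as a unit quaternion [x, y, z, w].
In Python, from cell import * gives the robot as it stands.
- The arm moves only by the tool servo_tool, never from a script. Its argument "increments" is a list of rows, each an object with "gripper": the closure, from 0 (fully open) to 1 (shut); "dp": the shift along the tool's x, y, z in cm, a list of three; "delta_rot": the turn, a rotation vector about the tool's x, y, z in rad, a list of three. A call has 1 to 10 rows; each row is the pose to reach, as a shift and turn from the pose commanded when the call began, along the tool's axes at that moment; what a row does not reach only later rows make up. A row lasts 1/12 s, in which the tool goes at most 41.7 mm and 7.16 degrees, less where a joint would pass 70% of its speed; a pose out of reach is approached as far as the arm can. A call with a gripper value outside its range is refused whole. The fingers move at their own pace and stop on an object; the grip force is fixed at half the most. Time passes only in rows, so rows that repeat a pose let the fingers close. It gives the time, the measured TCP pose, the force, the opening and the grip force at its end, in the units of the state.
- read_state(): the state, without advancing time (a new reading comes with each control period).
- camera(name): name is "scene" or "top" or "wrist"; returns a dict with "img" (400x640x3 uint8, red, green, blue), "vertical_fov" (degrees; the focal length in pixels is half the picture's height over the tangent of half this angle, whatever the lens; pixels are square), "cx", "cy" (the principal point, pixels), "eye" and "attitude" of the camera in the world. Camera axes: x right, y down, z forward; pixel columns grow to the right and rows downward; lengths in mm; the calibration is good to about 2 mm. A picture is of the moment at which its call begins. There is no depth.
- finish_job(): hands the job in; it is judged then, once.
The state is a dict: "t": time; "qpos": joint angles; "joint_velocities": joint speeds; "tau": joint torques, N m; "tcp_pos": TCP position; "eef_rot": TCP orientation; "contact_force": force on the tool from outside, world axes, zero at the start; "ft_torque": the same for the moment, N m; "width": finger opening in mm; "grasp_force": force on a finger pad.
Only numpy, scipy, OpenCV 4.12 (cv2) and the standard library are available. Lean on these libraries where they do the work, as an engineer would, in place of code of your own. Each camera call takes 0.05 s, during which the arm holds its last target. There are 200 camera calls.

## Task

The balance is ready to be tared with the empty white dish standing on its pan. With the fingertips, gently push the hinged clear cover fully down onto the draught shield, then lightly press the green tare key down and let it come up again. Leave the other three keys, the dish, the brass weight, the pendant and the tweezers alone, and take the hand away.

Things in the scene. Friction and masses are not known exactly. Their poses are not given: they have to be found in the camera images.
- scale: the pale precision balance, fixed to the bench, 255 mm deep (x), 190 mm wide (y). Origin: centre of its underside, at bench level; x points from its front (keys, nearest the robot) to its rear (hinge), y to the left seen from the front, z up. Deck 52 mm high; the front console (x -125 to -40 mm) rises at 0.12 rad from 41 to 52 mm and bears four keys in a row, a display behind them
- pan (a point): centre of the top of the round steel pan, 92 mm across, 60 mm above the bench, inside the open-topped clear draught shield: walls 145 mm (x -30 to 115 mm of the scale) by 150 mm (y), 3 mm thick, top edge 97 mm above the bench; leave alone
- cover (a joint): angle of the clear cover of the draught shield, rad: 0 = shut, lying on the shield with its top 101.5 mm above the bench; grows as it opens upward, stop at 1.4. It starts part open (0.4 to 0.75). A light friction hinge keeps it where it is left; about 1 N at the tab moves it, and a rubber seal cushions it at the end. 150 by 152 by 4 mm plate with dark edges, 80 g
- cover_hinge (a point): point on the hinge line of the cover, in the middle of the rear edge, 117.5 mm behind the scale's origin and 97.5 mm high; the hinge line runs along the scale's y
- cover_tab (a point): centre of the top face of the orange finger tab (22 by 64 by 4 mm, flush with the cover) on the middle of the cover's front edge, 159 mm from the hinge line and 4 mm above the underside of the cover; axes x along the cover towards the hinge, z square to the cover (outward); moves with it. When shut its top is 101.5 mm high
- tare (a joint): travel of the green tare key (third of the four keys from the left as seen from the front), m: 0 = up, 0.0055 = fully down (about 6 N). A light spring, 0.8 N to start and 1 N more per mm, brings it up by itself; it registers from 3.5 mm down
- tare_key (a point): centre of the top of the green key, 22 mm (y) by 16 mm (x), standing 7.5 mm above the console; pressed along its own -z, square to the console (0.12 rad from straight down)
- power (a joint): travel of the red power key, the first from the left, same size and spring; leave alone
- units (a joint): travel of the white key, second from the left, same size and spring; leave alone
- printout (a joint): travel of the blue key, fourth from the left, same size and spring; leave alone
- power_key (a point): centre of the top of the red key; the keys stand 42 mm apart, centre to centre
- units_key (a point): centre of the top of the white key
- printout_key (a point): centre of the top of the blue key
- dish: loose white weighing dish, 68 mm across and 16 mm high, standing on the pan inside the draught shield; origin at the centre of its underside
- weight: loose brass check weight, 26 mm across, 41 mm high, standing on the bench to the right of the balance; origin at the centre of its underside
- pendant: loose round enamelled pendant, 32 mm across, 4 mm thick, lying on the bench to the left of the balance; origin at the centre of its underside
- tweezers: loose steel tweezers, 125 mm long (x), 14 mm wide, 8 mm high, lying on the bench to the left of the balance, behind the pendant; origin at the middle, at bench level

How it is judged:
By the outcome, as a careful person would: the job done as asked, in the order asked, and still so for the second after the job is handed in, with the robot touching nothing.
It also fails if it takes over 42 s, if anything falls off the work surface, if the arm or the gripper's body presses on something with over 40 N, if the wrist force passes 120 N, or if a joint passes its speed limit or range.

## Working session

There is one attempt and no reset: what is moved stays moved. The work goes in short steps, Python scripts to look and compute and a tool call to move; the robot and the scene stay as the last step left them, time stands still between calls to the robot, and variables do not carry over. Pictures are saved under pics/ and viewed, at most 10 in all, crops included, and the job is handed in when it is done.

Besides the shell and the picture viewer there is one more tool, called after "Call:" as name([rows], argument=value, ...), one row to a line, values as JSON. servo_tool: Moves the arm, as the interface text tells. Its arguments: {"type":"object","properties":{"increments":{"type":"array"}},"required":["increments"]}

```bash
mkdir -p pics
python3 - <<'E'
from cell import *
import cv2
for n in ("scene","top"):
    c=camera(n); cv2.imwrite(f"pics/{n}0.png",c["img"][:,:,::-1]); print(n,{k:v for k,v in c.items() if k!="img"})
s=read_state(); print(s)
E
```

```text
scene {'vertical_fov': 49.21580664577725, 'cx': 322.24162575134847, 'cy': 205.8152728816785, 'eye': array([ 997.06170021, -338.84347873,  541.35776941]), 'attitude': array([ 0.83220246,  0.3152813 , -0.17248281, -0.4222398 ])}
top {'vertical_fov': 54.3558156267229, 'cx': 317.13045205130527, 'cy': 193.93695807298468, 'eye': array([543.64230182, 122.55682176, 918.26479014]), 'attitude': array([-0.70144403,  0.71236699, -0.01679059,  0.01508731])}
{'t': 0.1, 'qpos': array([-1.35108336e+00,  2.21167013e-01,  1.52750454e+00, -3.29424503e-05,
        1.39472048e+00, -1.26093152e-01]), 'joint_velocities': array([ 2.06527178e-03, -5.08575352e-04, -2.53334467e-03, -3.01497296e-05,
        8.32882584e-04,  4.62043159e-04]), 'tau': array([ 7.88891903e-04, -4.95949745e+01, -3.88515508e+01,  7.00419839e-02,
        5.16459835e-02, -3.69496024e-05]), 'tcp_pos': array([ 211.78830367, -587.76059381,  403.72998397]), 'eef_rot': array([ 9.85088570e-01,  1.72045630e-01, -5.82952671e-05, -8.97946747e-04]), 'contact_force': array([-0.17717237,  0.3617642 , -1.32409048]), 'ft_torque': array([-0.00825629,  0.0094459 ,  0.02832545]), 'grasp_force': 0.0, 'width': 87.44993144062245}
```

View pics/top0.png

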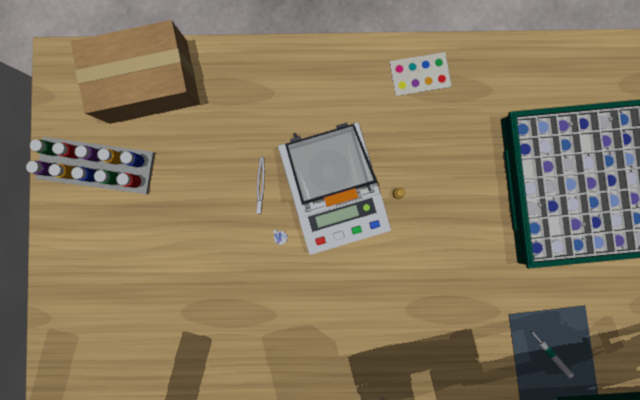

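View pics/scene0.png

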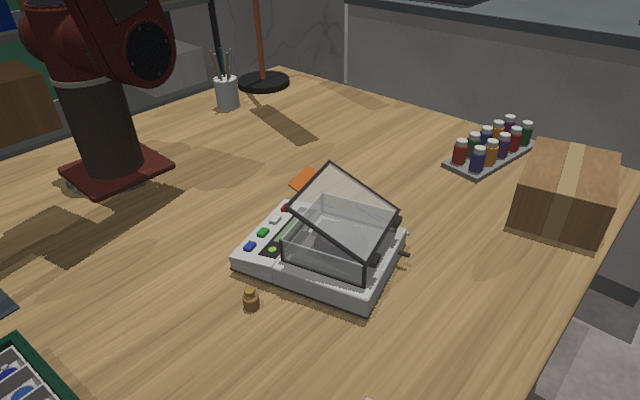

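The top view shows the keys red (320,240), white (338,236), green (356,230) and blue (375,225), with the orange tab at (341,197). The scene view shows the cover about half open, the green key at (262,232) and the tab at (303,180). Next I fit the scale's pose and the cover angle.

```bash
cat > h.py <<'E'
from cell import *
import cv2, numpy as np
from scipy.optimize import least_squares
from scipy.spatial.transform import Rotation as R
def proj(c,P):
    f=200/np.tan(np.radians(c["vertical_fov"])/2)
    q=R.from_quat(c["attitude"]).inv().apply(np.atleast_2d(P)-c["eye"])
    return f*q[:,:2]/q[:,2:]+[c["cx"],c["cy"]]
def blob(c,h,box,smin=130,vmin=60):
    hsv=cv2.cvtColor(c["img"],cv2.COLOR_RGB2HSV); m=cv2.inRange(hsv,(h[0],smin,vmin),(h[1],255,255))
    k=np.zeros_like(m); x0,y0,x1,y1=box; k[y0:y1,x0:x1]=m[y0:y1,x0:x1]
    n,l,s,ce=cv2.connectedComponentsWithStats(k); i=1+np.argmax(s[1:,4]); return ce[i],s[i]
def keyz(x): return 41+(x+125)*np.tan(.12)+7.5
def world(p,L): # p: x,y,yaw
    return R.from_euler('z',p[2]).apply(np.atleast_2d(L))+[p[0],p[1],0]
def tab(a): return [117.5-159*np.cos(a)-4*np.sin(a)*-1*-1,0,97.5+159*np.sin(a)+4*np.cos(a)]
E
python3 - <<'E'
from h import *
T=camera("top");S=camera("scene")
ob=[]
for nm,c,h,b,i in [("red",T,(0,6),(310,232,330,248),0),("grn",T,(45,85),(346,223,364,238),2),("blu",T,(100,130),(366,217,384,233),3),("orgT",T,(7,16),(320,186,362,208),4),
  ("grnS",S,(45,85),(254,224,269,240),2),("bluS",S,(100,130),(240,238,258,254),3)]:
    ce,s=blob(c,h,b,170 if i==4 else 110); print(nm,ce,s); ob.append((c,i,ce))
def res(p):
    kx=p[4]; L=[[kx,y,keyz(kx)-1.5] for y in (63,21,-21,-63)]+[tab(p[3])]
    W=world(p,L)
    return np.concatenate([proj(c,W[i])[0]-ce for c,i,ce in ob])
r=least_squares(res,[500,80,0.2,.5,-105]); print(r.x,r.fun.round(2))
p=r.x
L=[[sx*127.5,sy*95,52 if sx>0 else 41] for sx in(-1,1) for sy in(-1,1)]
def cov(a,d,y):return [117.5-d*np.cos(a),y,97.5+d*np.sin(a)]
L+=[cov(p[3],150,76),cov(p[3],150,-76),cov(p[3],0,76),cov(p[3],0,-76),[-30,75,97],[-30,-75,97]]+[[p[4],y,keyz(p[4])] for y in(63,21,-21,-63)]+[cov(p[3],159,y)for y in(-32,32)]
W=world(p,L); out=[]
for c,(x0,y0) in((T,(260,110)),(S,(220,130))):
    im=cv2.resize(c["img"][y0:y0+200,x0:x0+200,::-1],None,fx=2,fy=2); im=cv2.resize(c["img"][y0:y0+190,x0:x0+190,::-1],(570,570)) if 0 else im
    for u in proj(c,W): cv2.circle(im,tuple(int(v) for v in ((u-[x0,y0])*2+1)),2,(255,0,255),-1)
    out.append(im)
cv2.imwrite("pics/fit.png",np.hstack(out))
E
```

```text
red [320.16363636 240.65454545] [316 237  10   8  55]
grn [356.22641509 229.58490566] [352 226   9   8  53]
blu [374.24137931 224.27586207] [370 221  10   8  58]
orgT [340.69032258 196.71612903] [324 188  34  18 310]
grnS [262.38356164 232.17808219] [257 228  12  10  73]
bluS [249.12345679 245.67901235] [243 241  13  11  81]
[ 6.20274827e+02  8.65125894e+01  2.54716131e-01  2.01347124e-02
 -1.29092159e+02] [ 0.02 -0.37  0.23  0.6   0.32  0.87 -2.39 -2.98 -0.31  0.22 -0.66  0.55]
```

View pics/fit.png

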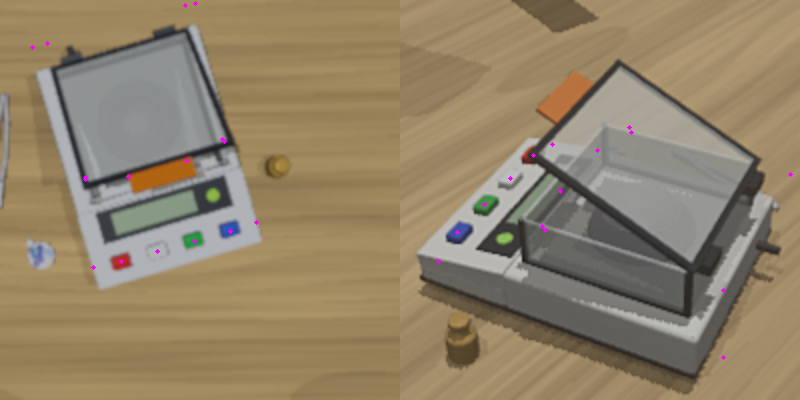

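The overlay dots miss, so the fit is wrong: the tab offset had the wrong sign and there were too few features. I'm refitting with corners picked from this picture.

```bash
sed -i '$d' h.py
cat >> h.py <<'E'
def cov(a,d,y,n=0): return [117.5-d*np.cos(a)+n*np.sin(a),y,97.5+d*np.sin(a)+n*np.cos(a)]
def tab(a): return cov(a,159,0,4)
E
python3 - <<'E'
from h import *
T=camera("top");S=camera("scene")
def pts(p):
    a,kx=p[3],p[4]
    D=dict(r=[kx,63,keyz(kx)-1],w=[kx,21,keyz(kx)-1],g=[kx,-21,keyz(kx)-1],b=[kx,-63,keyz(kx)-1],t=tab(a),
     FL=[-127.5,95,41],FR=[-127.5,-95,41],RL=[127.5,95,52],RR=[127.5,-95,52],
     cFL=cov(a,149,76,3),cFR=cov(a,149,-76,3),cRL=cov(a,0,76,2),cRR=cov(a,0,-76,2),tL=cov(a,170,32,2),tR=cov(a,170,-32,2))
    return dict(zip(D,world(p,list(D.values()))))
ob=[(T,"r",320.16,240.65,3),(T,"g",356.2,229.6,3),(T,"b",374.2,224.3,3),(T,"t",340.7,196.7,2),(S,"g",262.4,232.2,3),(S,"b",249.1,245.7,3),
(T,"FL",310,254,1),(T,"FR",390.5,231.5,1),(T,"RR",356,123.5,1),(T,"RL",279,146,1),(T,"cFL",303,203.5,1),(T,"cFR",376,184.5,1),
(S,"cFL",329,161,1),(S,"cFR",284.5,207.5,1),(S,"cRL",398.5,210,1),(S,"cRR",365,264,1),(S,"tR",288.5,182.5,1),(S,"tL",306.5,165,1)]
def res(p):
    W=pts(p); return np.concatenate([w*(proj(c,W[k])[0]-[u,v]) for c,k,u,v,w in ob])
r=least_squares(res,[560,90,0.25,.5,-105],loss="soft_l1"); p=r.x;print(p)
for o,e in zip(ob,res(p).reshape(-1,2)): print(o[1],(e/o[4]).round(1))
W=pts(p);print({k:W[k].round(1) for k in("g","t")})
out=[]
for c,(x0,y0) in((T,(260,110)),(S,(220,130))):
    im=cv2.resize(c["img"][y0:y0+200,x0:x0+200,::-1],None,fx=2,fy=2)
    for u in proj(c,np.array(list(W.values()))): cv2.circle(im,tuple(int(v) for v in ((u-[x0,y0])*2+1)),2,(255,0,255),-1)
    out.append(im)
cv2.imwrite("pics/fit2.png",np.hstack(out))
E
```

```text
[ 5.93633229e+02  8.16729094e+01  2.74502429e-01  4.58901086e-01
 -1.01168813e+02]
r [ 0.1 -0.1]
g [0.3 0.1]
b [ 0.3 -0. ]
t [0. 0.]
g [ 0.1 -1.3]
b [ 0.1 -0.8]
FL [-0.1  1.7]
FR [ 0.5 -0.2]
RR [ 2.5 -1.1]
RL [-1.7  0.4]
cFL [-1.4  0.4]
cFR [ 0.8 -3.1]
cFL [-0.3 -1.3]
cFR [-0.6 -0.8]
cRL [1.3 0.2]
cRR [1.6 2.7]
tR [-1.3  1.6]
tL [0.1 0. ]
{'g': array([501.9,  34. ,  50.4]), 't': array([571.2,  75.4, 171.5])}
```

View pics/fit2.png

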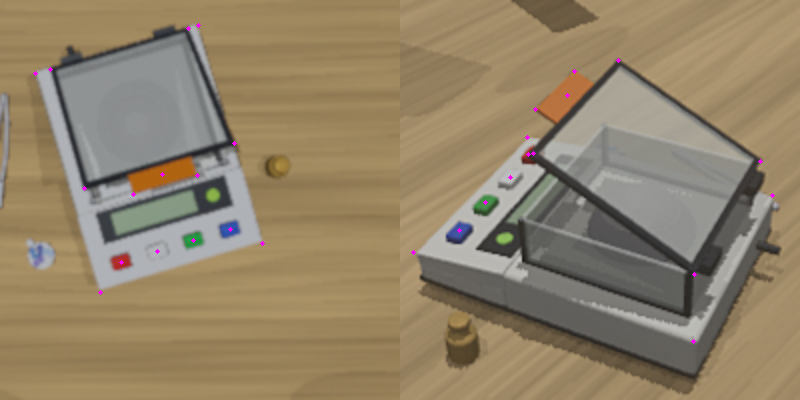

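The fit is now good to a pixel or two: cover about 0.46 rad, tab top near (571,75,171), green key top near (502,34,51). Next a helper that gives tool-frame goals.

```bash
cat >> h.py <<'E'
P=[593.63,81.67,.2745]; KX=-101.2
def goal(x,y,z,tilt=0):
    s=read_state(); Rn=R.from_quat(s["eef_rot"]); c,q=np.cos(P[2]),np.sin(P[2])
    Rg=R.from_matrix(np.array([[c,q,0],[q,-c,0],[0,0,-1]]))*R.from_rotvec([0,tilt,0])
    tcp=world(P,[x,y,z])[0]-182*Rg.as_matrix()[:,2]
    print("dp cm",(Rn.inv().apply(tcp-s["tcp_pos"])/10).round(2),"rot",(Rn.inv()*Rg).as_rotvec().round(4))
def tip():
    s=read_state(); w=s["tcp_pos"]+182*R.from_quat(s["eef_rot"]).as_matrix()[:,2]
    print("t",round(s["t"],2),"tip scale",R.from_euler('z',-P[2]).apply(w-[P[0],P[1],0]).round(1),"F",s["contact_force"].round(1),"w",round(s["width"],1))
E
python3 - <<'E'
from h import *
tip(); goal(-15,0,200)
for a in (.46,.35,.25,.15,.05,0):
    e=cov(a,163,0,4); print(a,round(e[0]+9.5,1),round(e[2],1))
E
```

```text
t 0.3 tip scale [-549.  -540.9  222.4] F [0.4 0.2 0.5] w 87.1
dp cm [ 57.12 -50.16   2.27] rot [-0.0006 -0.0001  0.0713]
0.46 -17.3 173.4
0.35 -24.7 157.1
0.25 -29.9 141.7
0.15 -33.6 125.8
0.05 -35.6 109.6
0 -36.0 101.5
```

Call:
servo_tool([
  {"gripper":1,"dp":[28,-25,0],"delta_rot":[0,0,0.0713]},
  {"gripper":1,"dp":[28,-25,0],"delta_rot":[0,0,0.0713]},
  {"gripper":1,"dp":[28,-25,0],"delta_rot":[0,0,0.0713]},
  {"gripper":1,"dp":[28,-25,0],"delta_rot":[0,0,0.0713]},
  {"gripper":1,"dp":[28,-25,0],"delta_rot":[0,0,0.0713]},
  {"gripper":1,"dp":[28,-25,0],"delta_rot":[0,0,0.0713]},
  {"gripper":1,"dp":[28,-25,0],"delta_rot":[0,0,0.0713]},
  {"gripper":1,"dp":[28,-25,0],"delta_rot":[0,0,0.0713]},
  {"gripper":1,"dp":[28,-25,0],"delta_rot":[0,0,0.0713]},
  {"gripper":1,"dp":[28,-25,0],"delta_rot":[0,0,0.0713]},
])

```text
t: 1.13
tcp_pos: [392.8, -252.4, 404.9]
eef_rot: [0.99, 0.14, 0.001, -0.001]
contact_force: [-0.2, -0.7, 0.9]
width: 28.2
grasp_force: 0.0
```

```bash
python3 -c "
from h import *
tip(); goal(-15,0,200)"
```

```text
t 1.13 tip scale [-283.4 -266.8  222.9] F [-0.2 -0.7  0.9] w 28.2
dp cm [ 27.05 -26.54   2.41] rot [-0.002  -0.0025  0.0063]
```

Call:
servo_tool([
  {"gripper":1,"dp":[27,-26.6,1],"delta_rot":[0,0,0]},
  {"gripper":1,"dp":[27,-26.6,1],"delta_rot":[0,0,0]},
  {"gripper":1,"dp":[27,-26.6,1],"delta_rot":[0,0,0]},
  {"gripper":1,"dp":[27,-26.6,1],"delta_rot":[0,0,0]},
  {"gripper":1,"dp":[27,-26.6,1],"delta_rot":[0,0,0]},
  {"gripper":1,"dp":[27,-26.6,1],"delta_rot":[0,0,0]},
  {"gripper":1,"dp":[27,-26.6,1],"delta_rot":[0,0,0]},
  {"gripper":1,"dp":[27,-26.6,1],"delta_rot":[0,0,0]},
  {"gripper":1,"dp":[27,-26.6,1],"delta_rot":[0,0,0]},
  {"gripper":1,"dp":[27,-26.6,1],"delta_rot":[0,0,0]},
])

```text
t: 1.97
tcp_pos: [580.1, 76.1, 394.2]
eef_rot: [0.99, 0.139, 0.001, -0.001]
contact_force: [-0.1, 0.3, 0.3]
width: 0.3
grasp_force: 0.0
```

Call:
servo_tool([
  {"gripper":1,"dp":[0,0,0],"delta_rot":[0,0,0]},
  {"gripper":1,"dp":[0,0,0],"delta_rot":[0,0,0]},
  {"gripper":1,"dp":[0,0,0],"delta_rot":[0,0,0]},
])

```text
t: 2.22
tcp_pos: [578.0, 70.1, 394.6]
eef_rot: [0.991, 0.136, -0.0, 0.0]
contact_force: [-0.0, 0.2, -0.6]
width: 0.4
grasp_force: 0.0
```

```bash
python3 -c "
from h import *
tip(); goal(-17,0,177)
for n in ('wrist',):
    c=camera(n); cv2.imwrite('pics/w1.png',c['img'][:,:,::-1])"
```

```text
t 2.22 tip scale [-18.3  -6.9 212.6] F [-0.   0.2 -0.6] w 0.4
dp cm [ 0.12 -0.69  3.56] rot [ 0.0004  0.0006 -0.0011]
```

View pics/w1.png

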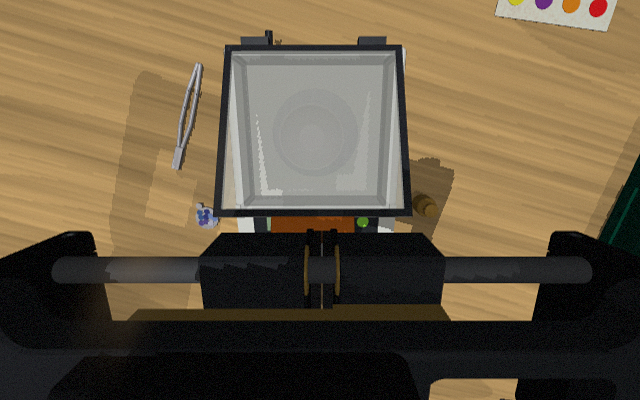

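The wrist view shows the closed fingers at column 322, just in front of the tab (312,225), with the cover square to the hand. Now I go down to just above the tab.

Call:
servo_tool([
  {"gripper":1,"dp":[0.04,-0.2,0.8],"delta_rot":[0,0,0]},
  {"gripper":1,"dp":[0.08,-0.5,1.8],"delta_rot":[0,0,0]},
  {"gripper":1,"dp":[0.12,-0.69,2.8],"delta_rot":[0,0,0]},
  {"gripper":1,"dp":[0.12,-0.69,3.3],"delta_rot":[0,0,0]},
  {"gripper":1,"dp":[0.12,-0.69,3.3],"delta_rot":[0,0,0]},
  {"gripper":1,"dp":[0.12,-0.69,3.3],"delta_rot":[0,0,0]},
])

```text
t: 2.77
tcp_pos: [577.4, 78.3, 360.9]
eef_rot: [0.991, 0.137, -0.001, -0.0]
contact_force: [0.7, -0.0, -0.0]
width: 1.0
grasp_force: 0.0
```

```bash
python3 -c "
from h import *
tip(); goal(-17.3,0,173.4); goal(-29.9,0,141.7);goal(-36,0,101.5)"
```

```text
t 2.77 tip scale [-16.9   1.2 178.9] F [ 0.7 -0.  -0. ] w 1.0
dp cm [-0.07  0.11  0.55] rot [-0.0004  0.0015  0.0001]
dp cm [-1.33  0.12  3.72] rot [-0.0004  0.0015  0.0001]
dp cm [-1.93  0.12  7.74] rot [-0.0004  0.0015  0.0001]
```

Call:
servo_tool([
  {"gripper":1,"dp":[0,0,0.3],"delta_rot":[0,0,0]},
  {"gripper":1,"dp":[-0.1,0,0.6],"delta_rot":[0,0,0]},
  {"gripper":1,"dp":[-0.25,0,1.0],"delta_rot":[0,0,0]},
  {"gripper":1,"dp":[-0.4,0,1.35],"delta_rot":[0,0,0]},
  {"gripper":1,"dp":[-0.6,0,1.7],"delta_rot":[0,0,0]},
  {"gripper":1,"dp":[-0.75,0,2.1],"delta_rot":[0,0,0]},
  {"gripper":1,"dp":[-0.9,0,2.5],"delta_rot":[0,0,0]},
  {"gripper":1,"dp":[-1.05,0,2.9],"delta_rot":[0,0,0]},
  {"gripper":1,"dp":[-1.2,0,3.3],"delta_rot":[0,0,0]},
  {"gripper":1,"dp":[-1.3,0,3.6],"delta_rot":[0,0,0]},
])

```text
t: 3.6
tcp_pos: [564.8, 74.7, 325.1]
eef_rot: [0.991, 0.137, -0.0, -0.0]
contact_force: [0.8, 0.0, 0.3]
width: 0.6
grasp_force: 0.2
```

```bash
python3 -c "
from h import *
tip(); goal(-33.6,0,125.8);goal(-36,0,101.5)
c=camera('scene'); cv2.imwrite('pics/s2.png',cv2.resize(c['img'][90:330,180:460,::-1],None,fx=2,fy=2))"
```

```text
t 3.6 tip scale [-29.7   1.2 143.1] F [0.8 0.  0.3] w 0.6
dp cm [-0.4   0.11  1.73] rot [-0.0002  0.0004 -0.0001]
dp cm [-0.64  0.11  4.16] rot [-0.0002  0.0004 -0.0001]
```

View pics/s2.png

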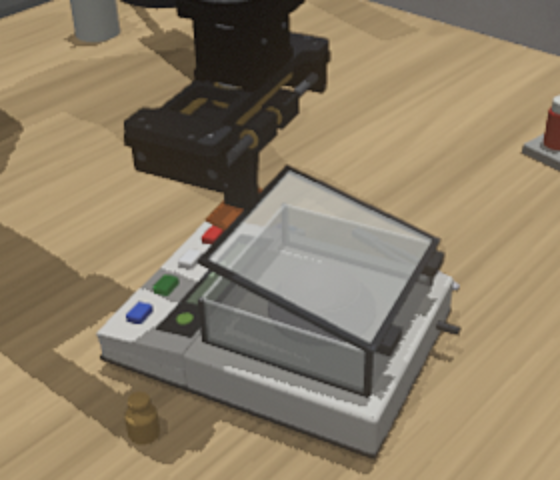

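The cover has come part way down, with the fingertips on the tab (crop 232,205). I carry on along the arc and slow down near the seal.

Call:
servo_tool([
  {"gripper":1,"dp":[-0.1,0.05,0.4],"delta_rot":[0,0,0]},
  {"gripper":1,"dp":[-0.2,0.1,0.8],"delta_rot":[0,0,0]},
  {"gripper":1,"dp":[-0.3,0.1,1.2],"delta_rot":[0,0,0]},
  {"gripper":1,"dp":[-0.38,0.1,1.6],"delta_rot":[0,0,0]},
  {"gripper":1,"dp":[-0.46,0.1,2.0],"delta_rot":[0,0,0]},
  {"gripper":1,"dp":[-0.53,0.1,2.4],"delta_rot":[0,0,0]},
  {"gripper":1,"dp":[-0.58,0.1,2.8],"delta_rot":[0,0,0]},
  {"gripper":1,"dp":[-0.62,0.1,3.1],"delta_rot":[0,0,0]},
  {"gripper":1,"dp":[-0.64,0.1,3.4],"delta_rot":[0,0,0]},
  {"gripper":1,"dp":[-0.64,0.1,3.6],"delta_rot":[0,0,0]},
])

```text
t: 4.48
tcp_pos: [559.0, 72.0, 289.3]
eef_rot: [0.991, 0.137, -0.0, -0.0]
contact_force: [0.1, 0.3, 0.3]
width: 1.0
grasp_force: 0.2
```

Call:
servo_tool([
  {"gripper":1,"dp":[0,0,0.1],"delta_rot":[0,0,0]},
  {"gripper":1,"dp":[0,0,0.2],"delta_rot":[0,0,0]},
  {"gripper":1,"dp":[0,0,0.3],"delta_rot":[0,0,0]},
  {"gripper":1,"dp":[0,0,0.4],"delta_rot":[0,0,0]},
  {"gripper":1,"dp":[0,0,0.45],"delta_rot":[0,0,0]},
])

```text
t: 4.9
tcp_pos: [559.2, 72.1, 285.2]
eef_rot: [0.991, 0.137, 0.0, 0.0]
contact_force: [-0.0, -0.2, -0.5]
width: 0.6
grasp_force: 0.2
```

```bash
python3 -c "
from h import *
tip()"
```

```text
t 4.9 tip scale [-3.570e+01  1.000e-01  1.032e+02] F [-0.  -0.2 -0.5] w 0.6
```

Creep down in 1 mm steps and watch the force.

Call:
servo_tool([
  {"gripper":1,"dp":[0,0,0.06],"delta_rot":[0,0,0]},
  {"gripper":1,"dp":[0,0,0.12],"delta_rot":[0,0,0]},
  {"gripper":1,"dp":[0,0,0.15],"delta_rot":[0,0,0]},
  {"gripper":1,"dp":[0,0,0.15],"delta_rot":[0,0,0]},
])

```text
t: 5.23
tcp_pos: [559.2, 72.1, 284.0]
eef_rot: [0.991, 0.137, 0.0, 0.0]
contact_force: [-1.3, -0.1, 2.7]
width: 0.5
grasp_force: 1.4
```

Call:
servo_tool([
  {"gripper":1,"dp":[0,0,0.05],"delta_rot":[0,0,0]},
  {"gripper":1,"dp":[0,0,0.1],"delta_rot":[0,0,0]},
  {"gripper":1,"dp":[0,0,0.1],"delta_rot":[0,0,0]},
])

```text
t: 5.48
tcp_pos: [559.3, 72.1, 283.9]
eef_rot: [0.991, 0.137, 0.0, 0.0]
contact_force: [-4.1, -0.4, 8.8]
width: 0.7
grasp_force: 4.4
```

The tip stopped dead at about 102 mm with the force rising, so the cover is shut. I lift off and look.

Call:
servo_tool([
  {"gripper":1,"dp":[0,0,-0.15],"delta_rot":[0,0,0]},
  {"gripper":1,"dp":[0,0,-0.4],"delta_rot":[0,0,0]},
  {"gripper":1,"dp":[0,0,-1.0],"delta_rot":[0,0,0]},
  {"gripper":1,"dp":[-1.5,0,-2.0],"delta_rot":[0,0.03,0]},
  {"gripper":1,"dp":[-3.5,0.7,-2.5],"delta_rot":[0,0.06,0]},
  {"gripper":1,"dp":[-6.0,1.4,-2.5],"delta_rot":[0,0.09,0]},
  {"gripper":1,"dp":[-8.0,2.1,-2.5],"delta_rot":[0,0.12,0]},
  {"gripper":1,"dp":[-8.0,2.1,-2.5],"delta_rot":[0,0.12,0]},
  {"gripper":1,"dp":[-8.0,2.1,-2.5],"delta_rot":[0,0.12,0]},
])

```text
t: 6.23
tcp_pos: [487.4, 29.8, 308.1]
eef_rot: [0.989, 0.136, 0.06, -0.008]
contact_force: [-0.5, 0.5, -0.3]
width: 0.7
grasp_force: 0.0
```

```bash
python3 -c "
from h import *
tip(); zk=keyz(KX); print(zk); n=np.array([-np.sin(.12),0,np.cos(.12)])
for h in (25,8,0): goal(*(np.array([KX,-21,zk])+h*n),.12)
c=camera('scene'); cv2.imwrite('pics/s3.png',cv2.resize(c['img'][130:330,200:460,::-1],None,fx=3,fy=3))"
```

```text
t 6.23 tip scale [-94.4 -21.2 127.4] F [-0.5  0.5 -0.3] w 0.7
51.369788225629065
dp cm [-1.58 -0.01  4.97] rot [ 0.0003 -0.0006 -0.0014]
dp cm [-1.58 -0.01  6.67] rot [ 0.0003 -0.0006 -0.0014]
dp cm [-1.58 -0.02  7.47] rot [ 0.0003 -0.0006 -0.0014]
```

View pics/s3.png

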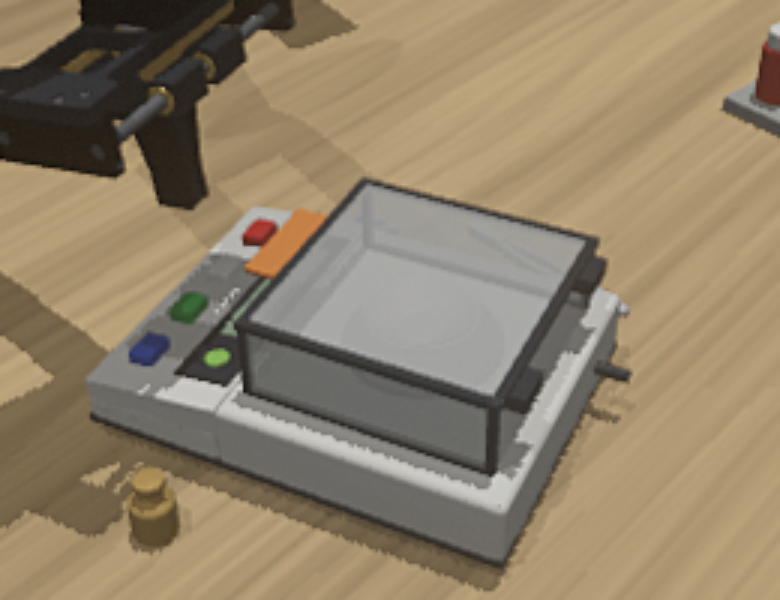

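The cover lies flat on the shield: its front edge (245,325)–(365,185) is on the glass. Now I go down over the green key (190,306).

Call:
servo_tool([
  {"gripper":1,"dp":[-0.5,0,1.0],"delta_rot":[0,0,0]},
  {"gripper":1,"dp":[-1.0,0,2.5],"delta_rot":[0,0,0]},
  {"gripper":1,"dp":[-1.58,0,4.0],"delta_rot":[0,0,0]},
  {"gripper":1,"dp":[-1.58,0,5.5],"delta_rot":[0,0,0]},
  {"gripper":1,"dp":[-1.58,0,6.3],"delta_rot":[0,0,0]},
  {"gripper":1,"dp":[-1.58,0,6.6],"delta_rot":[0,0,0]},
  {"gripper":1,"dp":[-1.58,0,6.6],"delta_rot":[0,0,0]},
  {"gripper":1,"dp":[-1.58,0,6.6],"delta_rot":[0,0,0]},
])

```text
t: 6.95
tcp_pos: [480.9, 28.2, 240.6]
eef_rot: [0.989, 0.137, 0.06, -0.008]
contact_force: [0.5, -0.6, -0.4]
width: 0.4
grasp_force: 0.0
```

```bash
python3 -c "
from h import *
tip(); goal(KX,-21,keyz(KX),.12)
c=camera('scene'); cv2.imwrite('pics/s4.png',cv2.resize(c['img'][170:290,200:340,::-1],None,fx=4,fy=4))"
```

```text
t 6.95 tip scale [-101.2  -20.9   59.9] F [ 0.5 -0.6 -0.4] w 0.4
dp cm [-0.1   0.01  0.84] rot [ 0.     -0.0002  0.0003]
```

View pics/s4.png

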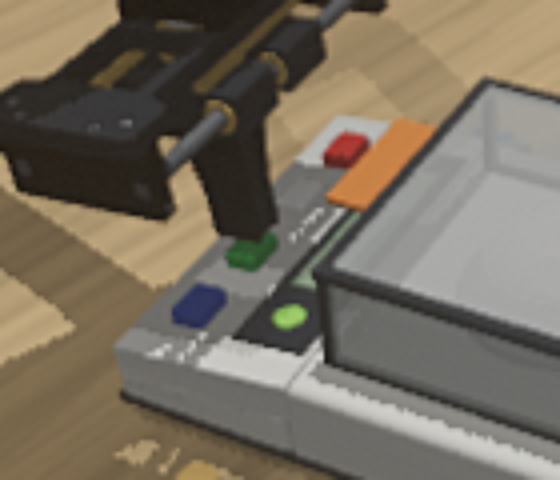

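The fingertips stand right over the green key (250,248), clear of its neighbours. I press slowly.

Call:
servo_tool([
  {"gripper":1,"dp":[-0.05,0,0.3],"delta_rot":[0,0,0]},
  {"gripper":1,"dp":[-0.1,0,0.6],"delta_rot":[0,0,0]},
  {"gripper":1,"dp":[-0.1,0,0.8],"delta_rot":[0,0,0]},
  {"gripper":1,"dp":[-0.1,0,0.95],"delta_rot":[0,0,0]},
  {"gripper":1,"dp":[-0.1,0,1.05],"delta_rot":[0,0,0]},
  {"gripper":1,"dp":[-0.1,0,1.05],"delta_rot":[0,0,0]},
])

```text
t: 7.5
tcp_pos: [480.8, 28.1, 230.0]
eef_rot: [0.989, 0.137, 0.06, -0.008]
contact_force: [-1.5, -0.5, 3.5]
width: 0.1
grasp_force: 1.8
```

Call:
servo_tool([
  {"gripper":1,"dp":[0,0,0.07],"delta_rot":[0,0,0]},
  {"gripper":1,"dp":[0,0,0.14],"delta_rot":[0,0,0]},
  {"gripper":1,"dp":[0,0,0.2],"delta_rot":[0,0,0]},
  {"gripper":1,"dp":[0,0,0.2],"delta_rot":[0,0,0]},
])

```text
t: 7.83
tcp_pos: [481.0, 28.2, 228.0]
eef_rot: [0.989, 0.137, 0.06, -0.008]
contact_force: [-1.5, 0.0, 5.5]
width: 0.5
grasp_force: 2.8
```

```bash
python3 -c "
from h import *
tip()"
```

```text
t 7.83 tip scale [-101.   -21.    47.4] F [-1.5  0.   5.5] w 0.5
```

The force is 5.5 N, so the key is about 4.7 mm down and past its 3.5 mm register point. I release and withdraw.

Call:
servo_tool([
  {"gripper":1,"dp":[0,0,0],"delta_rot":[0,0,0]},
  {"gripper":1,"dp":[0,0,-0.2],"delta_rot":[0,0,0]},
  {"gripper":1,"dp":[0,0,-0.5],"delta_rot":[0,0,0]},
  {"gripper":1,"dp":[0,0,-1.0],"delta_rot":[0,0,0]},
  {"gripper":1,"dp":[0,0,-2.5],"delta_rot":[0,0,0]},
  {"gripper":1,"dp":[0,0,-5],"delta_rot":[0,0,0]},
  {"gripper":1,"dp":[0,0,-8],"delta_rot":[0,0,0]},
  {"gripper":1,"dp":[-2,0,-11],"delta_rot":[0,0,0]},
  {"gripper":1,"dp":[-5,0,-14],"delta_rot":[0,0,0]},
  {"gripper":1,"dp":[-7,0,-16],"delta_rot":[0,0,0]},
])

```text
t: 8.67
tcp_pos: [394.1, 4.1, 380.2]
eef_rot: [0.989, 0.137, 0.06, -0.008]
contact_force: [-0.1, 0.2, 0.9]
width: 0.5
grasp_force: 0.0
```

Call:
servo_tool([
  {"gripper":1,"dp":[0,5,0],"delta_rot":[0,0,0]},
  {"gripper":1,"dp":[0,10,0],"delta_rot":[0,0,0]},
  {"gripper":1,"dp":[0,15,0],"delta_rot":[0,0,0]},
  {"gripper":1,"dp":[0,20,0],"delta_rot":[0,0,0]},
  {"gripper":1,"dp":[0,20,0],"delta_rot":[0,0,0]},
  {"gripper":1,"dp":[0,20,0],"delta_rot":[0,0,0]},
  {"gripper":1,"dp":[0,20,0],"delta_rot":[0,0,0]},
  {"gripper":1,"dp":[0,20,0],"delta_rot":[0,0,0]},
])

```text
t: 9.33
tcp_pos: [449.3, -187.9, 377.6]
eef_rot: [0.989, 0.136, 0.059, -0.009]
contact_force: [1.3, -0.0, -0.2]
width: 0.3
grasp_force: 0.0
```

```bash
python3 -c "
from h import *
tip()
a=camera('scene')['img'][150:330,200:420,::-1];b=camera('top')['img'][110:290,240:420,::-1]
cv2.imwrite('pics/s5.png',cv2.resize(np.hstack([a,b]),None,fx=2,fy=2))"
```

```text
t 9.33 tip scale [-190.4 -220.   196.9] F [ 1.3 -0.  -0.2] w 0.3
```

View pics/s5.png

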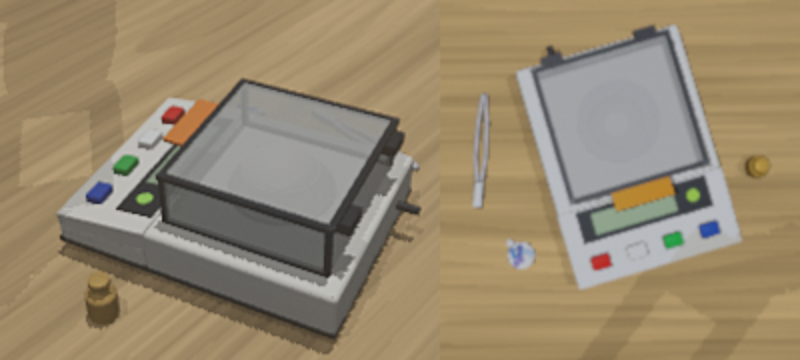

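The cover is shut, the green key (126,164) is up again, and the pendant, tweezers and weight are where they were. I hand in.

```bash
python3 -c "
from cell import *
print(finish_job())"
```

```text
the job is handed in; nothing more can be done
None
```

The job is handed in: the cover is pushed shut, the green tare key was pressed about 4.7 mm (past its 3.5 mm register point) and is up again, and the hand is clear at 9.3 s, with no verdict returned.

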